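# Advance the dish queue to the imaging stop and shut the retainer

## Robot

A 6-joint arm with a two-finger parallel gripper is mounted at the origin on a cart in front of the work surface, level with it; the furniture and walls round the work are solid. World frame = base frame: x ahead of the robot, y to its left, z up, the work surface at z = 0. Lengths are in mm, angles in degrees, forces in N, time in s.
With the tool pointing down it reaches from about 200 to 875 mm from the base axis. Payload 3.4 kg.
Tool frame: the origin (TCP) lies at the very end of the fingers, on their centre line; the grasp point (between the pads) lies 19 mm behind it (r.grip_point_offset is the distance from the TCP to the grasp point, in mm); z points along the fingers, y is the line along which they close (so a half turn about z gives the same grasp; the last joint's range is limited). The gripper opens to 94 mm and grips with 3 to 60 N. Pads are 16 mm wide; open, the fingers measure 119 mm over their backs; the gripper's body (75 mm by 177 mm) begins 78 mm behind the grasp point.
Start: joints at [-77.12, 15.808, 86.224, -0, 77.962, -6.933], TCP at [194.897, -541.002, 184.693] pointing down, gripper open.
Joint ranges: [-165.64, 165.64], [-43.16, 119.46], [12.63, 154.43], [-67.54, 247.53], [6.08, 155.33], [-154.97, 154.97]. Speed limits (degrees/s): [147.25, 147.25, 180, 180, 180, 180].

## Interface

Orientations are given as [roll, pitch, yaw] about the fixed x, y, z axes, in that order (R = Rz(yaw) Ry(pitch) Rx(roll)).
In Python, from plant import telemetry, eyes, workorder, r gives the robot as it stands. The module is installed in compiled form; this text tells all that it offers.
- The arm moves only by the tool play_rows, never from a script. Its argument "targets" is a list of rows, each an object with "dp": the shift along the tool's x, y, z in units of 0.1 m (1.0 is 0.1 m), a list of three; "yaw": the turn about the tool's z in units of 45 degrees (1.0 is 45 degrees); "grip": the closure, from 0 (fully open) to 1 (shut). In form: [{"dp": [x, y, z], "yaw": yaw, "grip": grip}, ...]. A call has 1 to 20 rows; each row is the pose to reach, as a shift and turn from the pose commanded when the call began, along the tool's axes at that moment; what a row does not reach only later rows make up. A row lasts 1/10 s, in which the tool goes at most 50 mm and 8.59 degrees, less where a joint would pass 70% of its speed; a pose out of reach is approached as far as the arm can. A call with a number of a shift or a turn outside -1 to 1 is refused whole. A call with a gripper value outside its range is refused whole. The fingers move at their own pace and stop on an object; "grip_force" is the grip in N (left out, the last holds). Time passes only in rows, so rows that repeat a pose let the fingers close. It gives the time, the measured TCP pose, the force, the opening and the grip force at its end, in the units of the state.
- telemetry.get_obs(): the state, without advancing time (a new reading comes with each control period).
- eyes.read_camera(name): name is "scene" or "top"; returns the picture (400x640x3 uint8, red, green, blue); there is no depth.
- eyes.camera_params(name): a dict with "K" (3x3 intrinsics, pixels), "T" (4x4, takes a point from camera to world coordinates). Camera axes: x right, y down, z forward; pixel columns grow to the right and rows downward; lengths in mm; the calibration is good to about 2 mm. A picture is of the moment at which its call begins. camera_params takes no time and is no camera call.
- workorder.close_job(): hands the job in; it is judged then, once.
The state is a dict: "t": time; "joint_pos": joint angles; "joint_vel": joint speeds; "tau": joint torques, N m; "tcp_pos": TCP position; "tool_rot": TCP orientation; "wrist_force": force on the tool from outside, world axes, zero at the start; "wrist_torque": the same for the moment, N m; "gripper_width": finger opening in mm; "gripper_force": force on a finger pad.
Only numpy, scipy, OpenCV 4.12 (cv2) and the standard library are available. Lean on these libraries where they do the work, as an engineer would, in place of code of your own. Each camera call takes 0.05 s, during which the arm holds its last target. There are 200 camera calls.

## Task

Gently push the row of four petri dishes in the imaging stand's lane along together from behind the last one until the first is fully home against the end stop over the window and there are no gaps between them, then swing the retainer bar fully shut across the lane behind the last dish. Use only your fingertips to push: do not lift, tip or squeeze the dishes, and leave everything standing round the lane where it is.

Things in the scene. Friction and masses are not known exactly. Their poses are not given: they have to be found in the camera images.
- lane: fixed aluminium dish lane, 440 mm long, 92 wide. Origin on the worktop at mid-width; y runs along the lane to the end stop, x across it, away from the robot, z up. Flat floor 20 mm above the worktop from the open end (y -215 mm) to the stop's face (y +195). Two guide rails, 8 mm high above the floor, inner faces at x -31 and +31 mm. The dishes slide freely between them
- lane_stop (a point): middle of the foot of the end stop's face, level with the lane's floor; axes as the lane's. The stop stands 24 mm above the floor. A backlit round window lies in the floor before it
- camera_head (a point): underside of the small camera head over the window, 168 mm above the worktop; its column, 245 mm high, stands behind the lane at x 62, y 165 mm of the lane's frame
- dish_1: round clear lidded petri dish, 60 mm in diameter, 15 mm high, about 45 g, thin plastic that cracks when pressed with over 40 N, first in the queue, nearest the end stop; origin at the centre of its underside
- dish_2: round clear lidded petri dish, 60 mm in diameter, 15 mm high, about 45 g, thin plastic that cracks when pressed with over 40 N, second in the queue, touching the first and third; origin at the centre of its underside
- dish_3: round clear lidded petri dish, 60 mm in diameter, 15 mm high, about 45 g, thin plastic that cracks when pressed with over 40 N, third in the queue, touching the second and fourth; origin at the centre of its underside
- dish_4: round clear lidded petri dish, 60 mm in diameter, 15 mm high, about 45 g, thin plastic that cracks when pressed with over 40 N, last in the queue, nearest the open end; the lane floor behind it is free; origin at the centre of its underside
- retainer (a joint): angle of the retainer bar about its upright hinge, rad. 0: bar along the lane, pointing from the hinge to the open end; negative: swung outwards, towards the robot (where it starts); it grows as the bar swings over the near rail into the lane; 1.57, its end of travel: shut, square across the lane. Light friction (0.03 N m); it stays where it is left
- retainer_hinge (a point): the retainer's hinge axis, outside the rail nearer the robot, at x -50, y -51.5 mm of the lane's frame, at the bar's mid-height. The bar is 94 mm long from here, 8 thick, 12 high, its underside 30 and its top 42 mm above the worktop (it passes over the rails). Shut, its face is 2.5 mm behind the last of four dishes that are fully home
- retainer_knob (a point): top of the small round black knob (13 mm in diameter, 16 high) on top of the retainer bar near its free end, 85 mm from the hinge and 58 mm above the worktop
- spare_dish: a fifth petri dish, 60 mm across, 15 mm high, standing on the worktop beside the lane, not part of the queue; to be left alone; origin at the centre of its underside
- flask: small conical glass flask, 45 mm across, 62 mm high, on the worktop in front of the lane; to be left alone; origin at the centre of its underside
- bottle: 100 ml laboratory bottle with screw cap, 56 mm across, 101 mm high, on the worktop behind the lane; to be left alone; origin at the centre of its underside
- beaker: glass beaker, 52 mm across, 69 mm high, on the worktop behind the lane; to be left alone; origin at the centre of its underside
- cap: blue screw cap lying open side up, 46 mm across, 16 mm high, on the worktop behind the lane; to be left alone; origin at the centre of its underside
- marker: marker pen lying on the worktop in front of the lane, 136 mm long, 13 mm thick; to be left alone; origin at the centre of its underside
Things that resemble listed ones, but are neither listed nor needed, are in the scene too. What is shaped like the dish_4 but yellow is not meant.

How it is judged:
By the outcome, as a careful person would: the job done as asked, in the order asked, and still so for the second after the job is handed in, with the robot touching nothing.
It also fails if it takes over 45 s, if anything falls off the work surface, if the arm or the gripper's body presses on something with over 40 N, if the wrist force passes 120 N, or if a joint passes its speed limit or range.

## Working session

There is one attempt and no reset: what is moved stays moved. The work goes in short steps, Python scripts to look and compute and a tool call to move; the robot and the scene stay as the last step left them, time stands still between calls to the robot, and variables do not carry over. Pictures are saved under pics/ and viewed, at most 10 in all, crops included, and the job is handed in when it is done.

Besides the shell and the picture viewer there is one more tool, called after "Emit:" in YAML: its name, and indented under it one key for each argument. play_rows: Moves the arm, as the interface text tells. Its arguments: {"type":"object","properties":{"targets":{"type":"array","items":{"type":"object","properties":{"dp":{"type":"array","items":{"type":"number"}},"yaw":{"type":"number"},"grip":{"type":"number"}}}},"grip_force":{"type":"number"}},"required":["targets"]}

```bash
mkdir -p pics; python3 - <<'E'
from plant import telemetry, eyes, workorder, r
import cv2
for n in("scene","top"):
    im=eyes.read_camera(n); cv2.imwrite(f"pics/{n}0.png",im[:,:,::-1])
    p=eyes.camera_params(n); print(n,p["K"].round(1).tolist(),p["T"].round(3).tolist())
o=telemetry.get_obs(); print(o)
E
```

```text
scene [[462.7, 0.0, 316.4], [0.0, 462.7, 194.9], [0.0, 0.0, 1.0]] [[-0.793, -0.392, 0.466, 79.652], [-0.609, 0.5, -0.616, 579.565], [0.009, -0.772, -0.635, 771.52], [0.0, 0.0, 0.0, 1.0]]
top [[371.2, 0.0, 316.7], [0.0, 371.2, 199.4], [0.0, 0.0, 1.0]] [[-0.017, -0.982, 0.189, 418.287], [-1.0, 0.014, -0.013, -33.362], [0.01, -0.189, -0.982, 970.542], [0.0, 0.0, 0.0, 1.0]]
{'t': 0.1, 'joint_pos': array([-7.71202619e+01,  1.58417162e+01,  8.62847132e+01, -2.22340846e-03,
        7.79625486e+01, -6.93375302e+00]), 'joint_vel': array([-0.03069247, -0.03244733, -0.06012844,  0.05378967, -0.03608775,
       -0.03584355]), 'tau': array([ 1.36756818e-03, -4.05458379e+01, -2.37779617e+01,  7.01566483e-02,
        2.98222073e-02, -5.22074936e-05]), 'tcp_pos': array([ 194.75563019, -540.45888288,  183.93661488]), 'tool_rot': array([-1.79911410e+02, -8.58365832e-03,  1.98139499e+01]), 'wrist_force': array([ 0.88331472, -0.43454282, -0.35351018]), 'wrist_torque': array([-0.05957416, -0.02315817,  0.00556359]), 'gripper_force': 0.0, 'gripper_width': 94.57738925919259}
```

View pics/scene0.png

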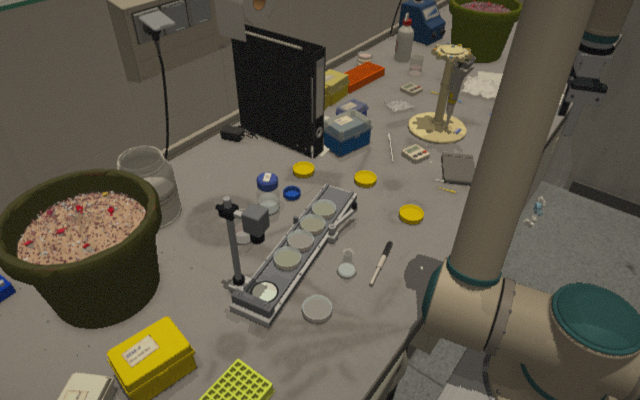

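View pics/top0.png

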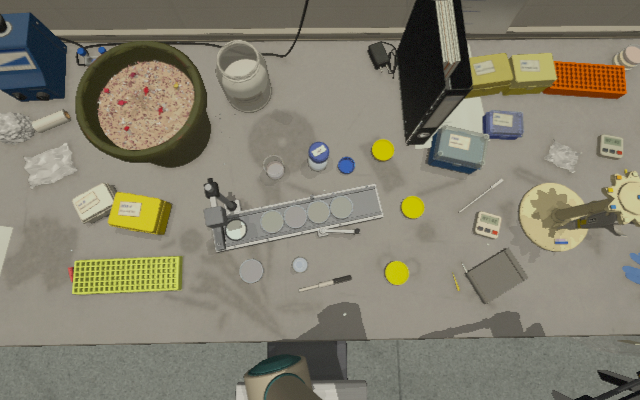

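The scene and top views agree. The lane runs from about (215,240), the stop end under the camera head, to (380,200), the open end, in the top view. The four clear dishes are at about (272,221), (295,216), (319,211) and (342,206). The retainer is at (320–358,232). The spare dish is at (250,271), and the yellow lids at (413,208), (383,150) and (397,273) are decoys.

```bash
cat > h.py <<'E'
import numpy as np, cv2
from plant import telemetry, eyes, workorder, r
P={n:eyes.camera_params(n) for n in("scene","top")}
def ray(n,u,v,z):
    K,T=P[n]["K"],P[n]["T"]; d=T[:3,:3]@np.linalg.solve(K,[u,v,1]); c=T[:3,3]
    return c+d*(z-c[2])/d[2]
def proj(n,p):
    K,T=P[n]["K"],P[n]["T"]; q=K@(T[:3,:3].T@(np.asarray(p,float)-T[:3,3])); return q[:2]/q[2]
def crop(n,x,y,w,h,s,name):
    im=eyes.read_camera(n)[:,:,::-1]; cv2.imwrite(name,cv2.resize(im[y:y+h,x:x+w],None,fx=s,fy=s,interpolation=cv2.INTER_CUBIC)); return im
E
python3 - <<'E'
from h import *
im=crop("top",200,175,195,115,4,"pics/t1.png")
crop("scene",225,180,150,145,4,"pics/s1.png")
g=cv2.cvtColor(np.ascontiguousarray(im),cv2.COLOR_BGR2GRAY)
G=cv2.resize(g[175:290,200:395],None,fx=4,fy=4,interpolation=cv2.INTER_CUBIC)
c=cv2.HoughCircles(G,cv2.HOUGH_GRADIENT,1,60,param1=80,param2=18,minRadius=38,maxRadius=56)
for u,v,rad in c[0]:
    a,b=(u+.5)/4-.5+200,(v+.5)/4-.5+175; print("circ",round(a,1),round(b,1),rad/4,ray("top",a,b,35).round(1))
E
```

```text
circ 235.2 229.0 11.575 [524.9 160.8  35. ]
circ 250.5 270.8 11.85 [420.8 120.7  35. ]
circ 317.2 209.8 13.025 [570.9 -46.8  35. ]
circ 341.0 205.8 11.925 [ 580.4 -107.8   35. ]
circ 270.5 220.0 13.025 [546.4  72.2  35. ]
```

View pics/t1.png

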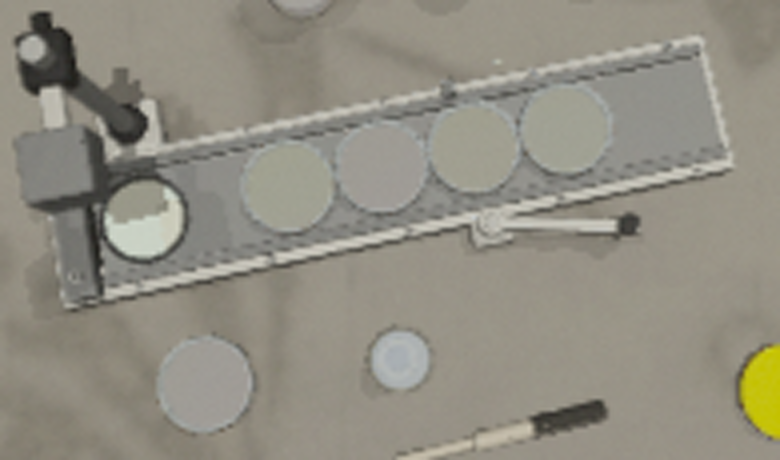

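View pics/s1.png

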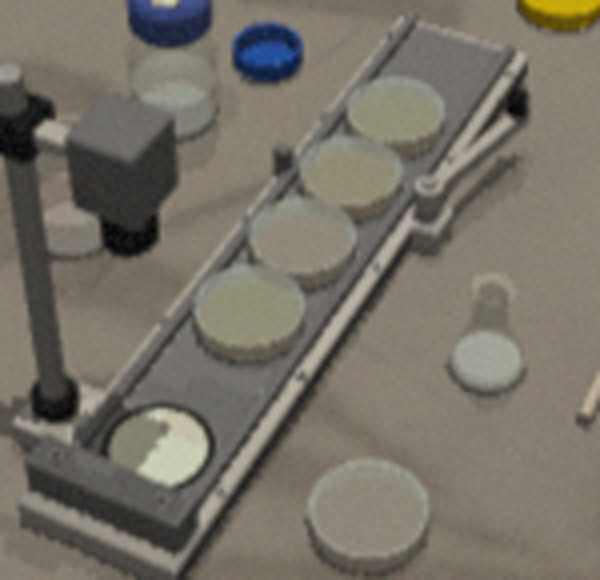

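The enlarged crops confirm the choice. Four clear touching dishes lie in the lane, at t1 crop pixels (289,187), (381,168), (474,149) and (566,129). The hinge is at (490,225) and the black knob at (628,224). The lane's open-end corners are at (700,38) and (732,165).

```bash
cat >> h.py <<'E'
def full(u,v,x=200,y=175,s=4): return (u+.5)/s-.5+x,(v+.5)/s-.5+y
E
python3 - <<'E'
from h import *
D=np.array([ray("top",*full(*p),35)[:2] for p in[(289,187),(381,168),(474,149),(566,129)]])
print("dishes",D.round(1).tolist(), np.linalg.norm(np.diff(D,axis=0),axis=1))
S=np.array([ray("scene",*full(*p,225,180),35)[:2] for p in[(249,307),(302,237),(351,173),(396,113)]])
print("scene dishes",S.round(1).tolist())
e=np.array([ray("top",*full(*p),24)[:2] for p in[(700,38),(732,165)]]); print("open end",e, np.linalg.norm(e[0]-e[1]))
h=ray("top",*full(490,223),44)[:2];k=ray("top",*full(628,222),58)[:2]; print("hinge,knob",h,k,np.linalg.norm(h-k))
# second view
print("scene hinge,knob",ray("scene",*full(429,185,225,180),46),ray("scene",*full(517,92,225,180),58))
u=(D[0]-D[3]);u/=np.linalg.norm(u); th=np.degrees(np.arctan2(-u[0],u[1]))
print("yaw",th)
u2=e[0]-e[1]; print("yaw from end",np.degrees(np.arctan2(u2[1],u2[0])))
m=(e[0]+e[1])/2
ex=np.array([u[1],-u[0]])
o1=m+215*u; o2=h-(-50*ex-51.5*u)
print("origin by end, hinge",o1,o2)
w=ray("top",*full(145,218),20)[:2]
for o in(o1,o2): print("dish in lane",[( (d-o)@ex,(d-o)@u) for d in D],"win",((w-o)@ex,(w-o)@u),"knob ang",np.degrees(np.arctan2(-(-(k-h)@ex),-(k-h)@u)))
E
```

```text
dishes [[542.8, 68.7], [554.1, 10.3], [565.4, -49.0], [577.5, -108.0]] [59.40375338 60.39498979 60.28821604]
scene dishes [[543.1, 70.0], [554.1, 11.1], [564.8, -47.4], [576.1, -106.3]]
open end [[ 638.50267878 -198.57472975]
 [ 554.1868928  -215.36173337]] 85.97066508916187
hinge,knob [517.01202507 -58.01750691] [ 514.80902426 -142.77985382] 84.79097042790352
scene hinge,knob [516.35940902 -57.60291284  46.        ] [ 515.31772766 -144.62584382   58.        ]
yaw 11.090787428581313
yaw from end 11.260164951671742
origin by end, hinge [554.9864866    4.01634392] [556.17145002   2.13886795]
dish in lane [(np.float64(0.4972175886290273), np.float64(65.79185371666958)), (np.float64(0.3314824568585797), np.float64(6.388331534424122)), (np.float64(0.032633713897924466), np.float64(-54.005918866178625)), (np.float64(0.4972175886290273), np.float64(-114.2923448222586))] win (np.float64(2.233559904783508), np.float64(160.8797577776621)) knob ang -12.579588100281192
dish in lane [(np.float64(-0.3044558672698052), np.float64(67.8622097202099)), (np.float64(-0.47019099904025374), np.float64(8.458687537964437)), (np.float64(-0.7690397420009081), np.float64(-51.93556286263831)), (np.float64(-0.3044558672698088), np.float64(-112.2219888187183))] win (np.float64(1.4318864488846792), np.float64(162.9501137812024)) knob ang -12.579588100281192
```

Emit:
play_rows:
  targets:
    - {"dp": [0.2,-0.1,0],"yaw": 0,"grip": 1}
    - {"dp": [0.5,-0.2,0],"yaw": 0,"grip": 1}
    - {"dp": [0.8,-0.35,0],"yaw": 0,"grip": 1}
    - {"dp": [1.0,-0.43,0],"yaw": 0,"grip": 1}
  grip_force: 20

```text
t: 0.6
tcp_pos: [275.4, -464.8, 184.5]
tool_rot: [-179.9, -0.0, 19.8]
wrist_force: [0.2, -0.6, -0.6]
gripper_width: 65.4
gripper_force: 0.0
```

Emit:
play_rows:
  targets:
    - {"dp": [0.3,-0.13,0],"yaw": 0,"grip": 1}
    - {"dp": [0.6,-0.26,0],"yaw": 0,"grip": 1}
    - {"dp": [1.0,-0.43,0],"yaw": 0,"grip": 1}

```text
t: 0.9
tcp_pos: [354.2, -392.0, 184.5]
tool_rot: [180.0, 0.0, 19.7]
wrist_force: [0.3, 0.1, 0.5]
gripper_width: 41.6
gripper_force: 0.0
```

Emit:
play_rows:
  targets:
    - {"dp": [0.3,-0.13,0],"yaw": 0,"grip": 1}
    - {"dp": [0.6,-0.26,0],"yaw": 0,"grip": 1}
    - {"dp": [1.0,-0.43,0],"yaw": 0,"grip": 1}

```text
t: 1.2
tcp_pos: [433.8, -317.4, 184.6]
tool_rot: [180.0, 0.0, 19.7]
wrist_force: [0.2, -0.8, 0.2]
gripper_width: 17.4
gripper_force: 0.0
```

Emit:
play_rows:
  targets:
    - {"dp": [0.3,-0.13,0],"yaw": 0,"grip": 1}
    - {"dp": [0.6,-0.26,0],"yaw": 0,"grip": 1}
    - {"dp": [1.0,-0.43,0],"yaw": 0,"grip": 1}

```text
t: 1.5
tcp_pos: [513.2, -243.0, 184.6]
tool_rot: [180.0, 0.1, 19.8]
wrist_force: [0.2, -0.1, 0.2]
gripper_width: 0.4
gripper_force: 0.0
```

Emit:
play_rows:
  targets:
    - {"dp": [0.3,-0.13,0],"yaw": 0.1,"grip": 1}
    - {"dp": [0.6,-0.26,0],"yaw": 0,"grip": 1}
    - {"dp": [0.9,-0.43,0],"yaw": 0,"grip": 1}
    - {"dp": [0.97,-0.44,0],"yaw": 0,"grip": 1}
    - {"dp": [0.97,-0.44,0],"yaw": 0,"grip": 1}
    - {"dp": [0.97,-0.44,0],"yaw": 0,"grip": 1}

```text
t: 2.1
tcp_pos: [588.5, -170.0, 184.4]
tool_rot: [180.0, 0.1, 19.8]
wrist_force: [-0.4, -0.3, -0.2]
gripper_width: 0.3
gripper_force: 0.0
```

Emit:
play_rows:
  targets:
    - {"dp": [0,0,0],"yaw": -0.9,"grip": 1}
    - {"dp": [0,0,0],"yaw": -0.9,"grip": 1}
    - {"dp": [0,0,0],"yaw": -0.9,"grip": 1}
    - {"dp": [0,0,0],"yaw": -0.9,"grip": 1}
    - {"dp": [0,0,0],"yaw": -0.9,"grip": 1}

```text
t: 2.6
tcp_pos: [588.0, -170.9, 184.9]
tool_rot: [-180.0, 0.0, 60.5]
wrist_force: [-0.2, 0.6, 0.0]
gripper_width: 0.7
gripper_force: 0.0
```

Emit:
play_rows:
  targets:
    - {"dp": [0,0,0.2],"yaw": -0.9,"grip": 1}
    - {"dp": [0,0,0.4],"yaw": -0.9,"grip": 1}
    - {"dp": [0,0,0.6],"yaw": -0.9,"grip": 1}
    - {"dp": [0,0,0.8],"yaw": -0.9,"grip": 1}
    - {"dp": [0,0,1.0],"yaw": -0.9,"grip": 1}
    - {"dp": [0,0,1.0],"yaw": -0.9,"grip": 1}
    - {"dp": [0,0,1.0],"yaw": -0.9,"grip": 1}

```text
t: 3.3
tcp_pos: [588.6, -170.4, 85.0]
tool_rot: [-180.0, 0.0, 100.6]
wrist_force: [0.5, 0.4, 0.4]
gripper_width: 0.6
gripper_force: 0.0
```

Emit:
play_rows:
  targets:
    - {"dp": [0,0,0.2],"yaw": 0,"grip": 1}
    - {"dp": [0,0,0.35],"yaw": 0,"grip": 1}
    - {"dp": [0,0,0.47],"yaw": 0,"grip": 1}
    - {"dp": [0,0,0.55],"yaw": 0,"grip": 1}
    - {"dp": [0,0,0.58],"yaw": 0,"grip": 1}
    - {"dp": [0,0,0.58],"yaw": 0,"grip": 1}
    - {"dp": [0,0,0.58],"yaw": 0,"grip": 1}

```text
t: 4.0
tcp_pos: [589.8, -169.5, 27.3]
tool_rot: [179.9, 0.0, 100.8]
wrist_force: [0.1, -0.1, 0.4]
gripper_width: 0.3
gripper_force: 0.0
```

```bash
python3 - <<'E'
from h import *
crop("top",200,175,195,115,4,"pics/t2.png")
o=telemetry.get_obs(); print(o["tcp_pos"],o["wrist_force"],o["tool_rot"])
E
```

```text
[ 589.80600032 -169.59122099   27.35333933] [-0.13903621  0.3288097  -0.01567533] [1.79938129e+02 4.72138732e-02 1.00804504e+02]
```

View pics/t2.png

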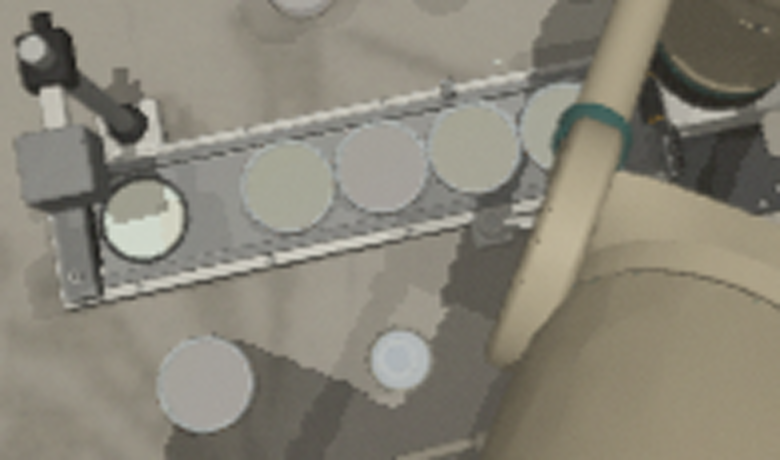

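The dishes haven't moved, and the fingers are behind dish 4 inside the lane. I'll push slowly now.

Emit:
play_rows:
  targets:
    - {"dp": [0.07,0,0],"yaw": 0,"grip": 1}
    - {"dp": [0.14,0,0],"yaw": 0,"grip": 1}
    - {"dp": [0.18,0,0],"yaw": 0,"grip": 1}
    - {"dp": [0.21,0,0],"yaw": 0,"grip": 1}
    - {"dp": [0.24,0,0],"yaw": 0,"grip": 1}
    - {"dp": [0.27,0,0],"yaw": 0,"grip": 1}
    - {"dp": [0.3,0,0],"yaw": 0,"grip": 1}
    - {"dp": [0.33,0,0],"yaw": 0,"grip": 1}
    - {"dp": [0.37,0,0],"yaw": 0,"grip": 1}
    - {"dp": [0.41,0,0],"yaw": 0,"grip": 1}
    - {"dp": [0.45,0,0],"yaw": 0,"grip": 1}
    - {"dp": [0.49,0,0],"yaw": 0,"grip": 1}
    - {"dp": [0.53,0,0],"yaw": 0,"grip": 1}
    - {"dp": [0.57,0,0],"yaw": 0,"grip": 1}
    - {"dp": [0.61,0,0],"yaw": 0,"grip": 1}
    - {"dp": [0.65,0,0],"yaw": 0,"grip": 1}
    - {"dp": [0.69,0,0],"yaw": 0,"grip": 1}
    - {"dp": [0.73,0,0],"yaw": 0,"grip": 1}
    - {"dp": [0.77,0,0],"yaw": 0,"grip": 1}
    - {"dp": [0.8,0,0],"yaw": 0,"grip": 1}

```text
t: 6.05
tcp_pos: [574.2, -90.4, 26.7]
tool_rot: [-180.0, 0.0, 100.8]
wrist_force: [-1.1, 0.2, -0.8]
gripper_width: 0.4
gripper_force: 0.0
```

Emit:
play_rows:
  targets:
    - {"dp": [0.04,0,0],"yaw": 0,"grip": 1}
    - {"dp": [0.08,0,0],"yaw": 0,"grip": 1}
    - {"dp": [0.12,0,0],"yaw": 0,"grip": 1}
    - {"dp": [0.16,0,0],"yaw": 0,"grip": 1}
    - {"dp": [0.19,0,0],"yaw": 0,"grip": 1}
    - {"dp": [0.22,0,0],"yaw": 0,"grip": 1}
    - {"dp": [0.24,0,0],"yaw": 0,"grip": 1}
    - {"dp": [0.26,0,0],"yaw": 0,"grip": 1}
    - {"dp": [0.28,0,0],"yaw": 0,"grip": 1}
    - {"dp": [0.29,0,0],"yaw": 0,"grip": 1}
    - {"dp": [0.3,0,0],"yaw": 0,"grip": 1}
    - {"dp": [0.3,0,0],"yaw": 0,"grip": 1}
    - {"dp": [0.3,0,0],"yaw": 0,"grip": 1}

```text
t: 7.35
tcp_pos: [568.7, -61.4, 26.7]
tool_rot: [180.0, 0.0, 100.8]
wrist_force: [0.3, -0.7, 0.4]
gripper_width: 0.2
gripper_force: 0.0
```

```bash
python3 - <<'E'
from h import *
crop("top",200,175,195,115,4,"pics/t3.png")
o=telemetry.get_obs(); print(o["tcp_pos"],o["wrist_force"],o["tool_rot"])
E
```

```text
[568.67930474 -61.37635596  26.66868839] [ 0.15082383 -0.11435141  0.38920754] [1.79996403e+02 9.97262904e-03 1.00811530e+02]
```

View pics/t3.png

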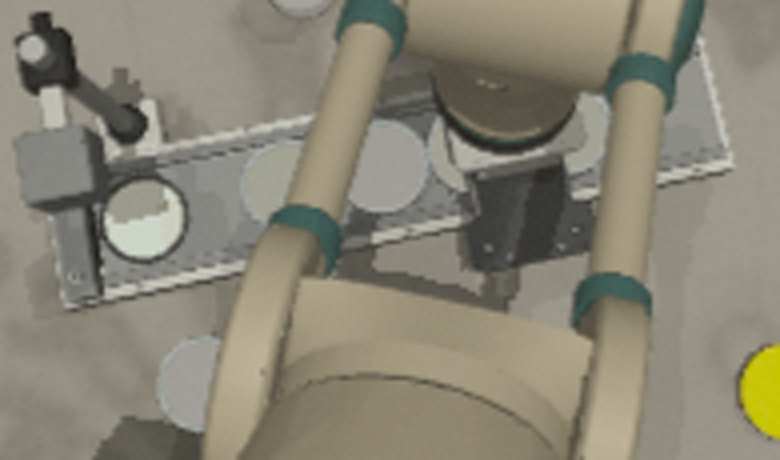

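The dishes look unmoved in the top view: dish 1's left edge is still at (242,187), even though the TCP has advanced. I'll check from the side.

```bash
python3 - <<'E'
from h import *
crop("scene",225,150,190,145,4,"pics/s2.png")
p=telemetry.get_obs()["tcp_pos"]
for n,x,y in(("scene",225,150),("top",200,175)): q=proj(n,p); print(n,q,(q-[x,y]+.5)*4)
E
```

```text
scene [314.71490106 221.62266375] [360.85960424 288.490655  ]
top [322.88125223 211.06224868] [493.52500892 146.24899472]
```

View pics/s2.png

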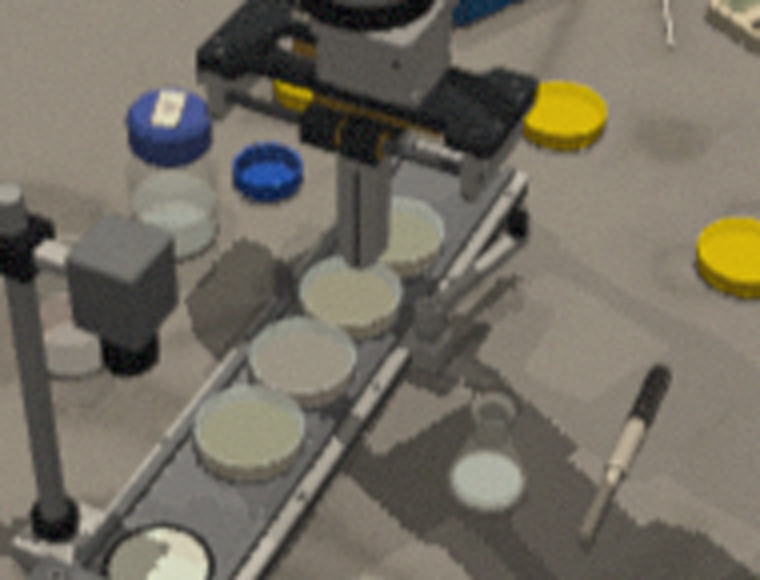

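```bash
python3 - <<'E'
from h import *
o=telemetry.get_obs();p=o["tcp_pos"];a=np.radians(o["tool_rot"][2])
X=np.array([np.cos(a),np.sin(a),0]);Y=np.array([np.sin(a),-np.cos(a),0])
for z in(27,35,40,45,50):
    print(z,[((proj("scene",[*(p+sx*8*X+sy*12*Y)[:2],z])-[225,150]+.5)*4).round().tolist() for sx,sy in((-1,-1),(-1,1),(1,-1),(1,1))])
print("body z124",[((proj("scene",[*(p+sx*37*X+sy*88*Y)[:2],124])-[225,150]+.5)*4).round().tolist() for sx,sy in((-1,-1),(-1,1),(1,-1),(1,1))])
# dish heights: two-view triangulation residuals in lane dir
im=cv2.imread("pics/s2.png"); cv2.imwrite("pics/s3.png",cv2.resize(im[150:340,240:460],None,fx=3,fy=3,interpolation=cv2.INTER_CUBIC))
print(o["joint_pos"],o["tau"])
E
```

```text
27 [[385.0, 286.0], [349.0, 274.0], [373.0, 303.0], [337.0, 290.0]]
35 [[385.0, 276.0], [349.0, 264.0], [373.0, 293.0], [337.0, 280.0]]
40 [[385.0, 270.0], [349.0, 257.0], [373.0, 286.0], [337.0, 274.0]]
45 [[385.0, 264.0], [349.0, 251.0], [373.0, 280.0], [337.0, 267.0]]
50 [[386.0, 257.0], [349.0, 245.0], [373.0, 274.0], [337.0, 261.0]]
body z124 [[533.0, 169.0], [257.0, 82.0], [479.0, 247.0], [192.0, 152.0]]
[-1.31248578e+01  2.30164707e+01  9.97301571e+01 -1.09044033e-02
  5.72498013e+01 -2.39287475e+01] [ 2.47700518e-02 -4.30676579e+01 -1.90926379e+01  5.24450792e-02
  4.56787355e-02  1.89652070e-05]
```

View pics/s3.png

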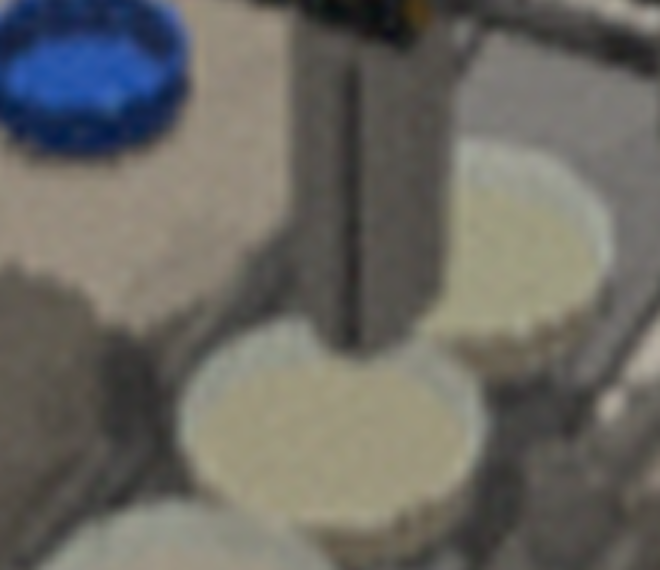

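The fingertip shows in front of dish 3's rim at s2 (358,268). That puts the real tip at z≈48, about 20 mm above the reported TCP, so the fingers passed over the dishes without touching them. I'll raise, go back, and lower again while checking the tip height.

Emit:
play_rows:
  targets:
    - {"dp": [0,0,-0.1],"yaw": 0,"grip": 1}
    - {"dp": [0,0,-0.25],"yaw": 0,"grip": 1}
    - {"dp": [-0.2,0,-0.25],"yaw": 0,"grip": 1}
    - {"dp": [-0.5,0,-0.25],"yaw": 0,"grip": 1}
    - {"dp": [-0.8,0,-0.25],"yaw": 0,"grip": 1}
    - {"dp": [-1.0,0,-0.25],"yaw": 0,"grip": 1}

```text
t: 8.05
tcp_pos: [588.2, -161.5, 52.5]
tool_rot: [179.9, 0.1, 100.8]
wrist_force: [0.1, 0.5, -0.7]
gripper_width: 0.4
gripper_force: 0.0
```

Emit:
play_rows:
  targets:
    - {"dp": [-0.1,0,0],"yaw": 0,"grip": 1}
    - {"dp": [-0.15,0,0],"yaw": 0,"grip": 1}
    - {"dp": [-0.15,0,0.15],"yaw": 0,"grip": 1}
    - {"dp": [-0.15,0,0.28],"yaw": 0,"grip": 1}
    - {"dp": [-0.15,0,0.33],"yaw": 0,"grip": 1}
    - {"dp": [-0.15,0,0.36],"yaw": 0,"grip": 1}
    - {"dp": [-0.15,0,0.36],"yaw": 0,"grip": 1}
    - {"dp": [-0.15,0,0.36],"yaw": 0,"grip": 1}

```text
t: 8.85
tcp_pos: [590.5, -174.1, 16.0]
tool_rot: [180.0, 0.0, 100.8]
wrist_force: [0.5, 0.4, -0.4]
gripper_width: 0.6
gripper_force: 0.0
```

```bash
python3 - <<'E'
from h import *
im=crop("scene",270,150,130,95,6,"pics/s4.png")
o=telemetry.get_obs();p=o["tcp_pos"];a=np.radians(o["tool_rot"][2]); print(p,o["wrist_force"],r.grip_point_offset)
X=np.array([np.cos(a),np.sin(a),0])
for z in(10,16,20,25,30,35,40): print(z,[((proj("scene",[*(p+s*X)[:2],z])-[270,150]+.5)*6).round().tolist() for s in(0,8)])
E
```

```text
[ 590.61491791 -174.24038725   16.13618808] [ 0.25816874 -0.33551641  0.06688163] 18.8
10 [[392.0, 298.0], [384.0, 309.0]]
16 [[392.0, 288.0], [384.0, 298.0]]
20 [[393.0, 280.0], [385.0, 291.0]]
25 [[393.0, 271.0], [385.0, 282.0]]
30 [[393.0, 262.0], [385.0, 273.0]]
35 [[394.0, 253.0], [386.0, 264.0]]
40 [[394.0, 244.0], [386.0, 254.0]]
```

View pics/s4.png

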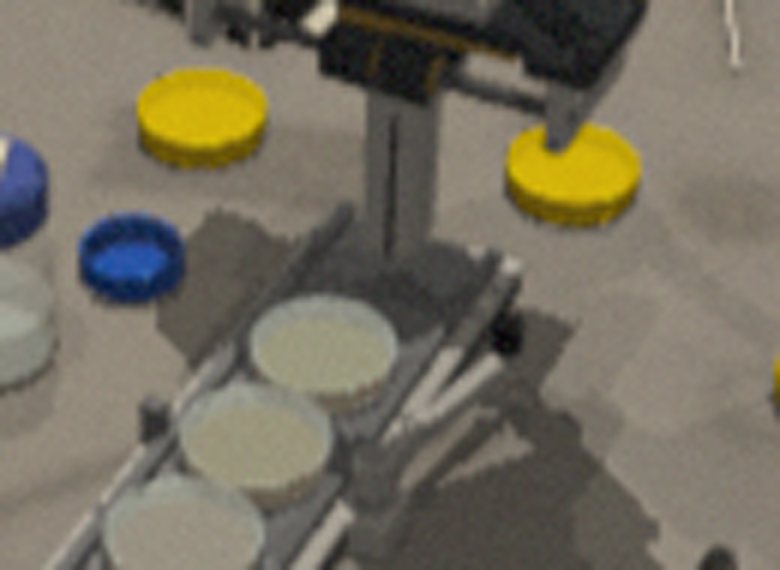

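The tip shows at s4 (388,258), which puts it about 20 mm above the reported TCP again (real z≈37). The lane floor behind dish 4 is clear. I'll lower another 11 mm to about z 26, push a little, and check numerically that the dishes move.

Emit:
play_rows:
  targets:
    - {"dp": [0,0,0.04],"yaw": 0,"grip": 1}
    - {"dp": [0,0,0.08],"yaw": 0,"grip": 1}
    - {"dp": [0,0,0.1],"yaw": 0,"grip": 1}
    - {"dp": [0,0,0.11],"yaw": 0,"grip": 1}
    - {"dp": [0,0,0.11],"yaw": 0,"grip": 1}

```text
t: 9.4
tcp_pos: [590.0, -174.2, 4.4]
tool_rot: [-180.0, -0.0, 100.8]
wrist_force: [0.1, -0.4, 0.4]
gripper_width: 0.6
gripper_force: 0.0
```

Emit:
play_rows:
  targets:
    - {"dp": [0.06,0,0],"yaw": 0,"grip": 1}
    - {"dp": [0.12,0,0],"yaw": 0,"grip": 1}
    - {"dp": [0.17,0,0],"yaw": 0,"grip": 1}
    - {"dp": [0.2,0,0],"yaw": 0,"grip": 1}
    - {"dp": [0.23,0,0],"yaw": 0,"grip": 1}
    - {"dp": [0.26,0,0],"yaw": 0,"grip": 1}
    - {"dp": [0.29,0,0],"yaw": 0,"grip": 1}
    - {"dp": [0.32,0,0],"yaw": 0,"grip": 1}
    - {"dp": [0.35,0,0],"yaw": 0,"grip": 1}
    - {"dp": [0.38,0,0],"yaw": 0,"grip": 1}
    - {"dp": [0.41,0,0],"yaw": 0,"grip": 1}
    - {"dp": [0.44,0,0],"yaw": 0,"grip": 1}
    - {"dp": [0.47,0,0],"yaw": 0,"grip": 1}
    - {"dp": [0.5,0,0],"yaw": 0,"grip": 1}

```text
t: 10.8
tcp_pos: [580.8, -125.0, 4.7]
tool_rot: [180.0, 0.0, 100.8]
wrist_force: [0.3, -1.4, 0.6]
gripper_width: 0.6
gripper_force: 0.7
```

```bash
cat >> h.py <<'E'
O=np.array([555.6,3.0]);EY=np.array([-.1924,.9813]);EX=np.array([.9813,.1924])
def lane(p): d=np.asarray(p)[:2]-O; return np.array([d@EX,d@EY]).round(1)
def rect(n,z,im=None,s=3):
    "rectified lane picture at height z: col = lane y from -215, row = lane x from +50"
    im=eyes.read_camera(n) if im is None else im
    q=[(-215,50),(225,50),(225,-50),(-215,-50)]
    src=np.float32([proj(n,[*(O+y*EY+x*EX),z]) for y,x in q]); dst=np.float32([((y+215)*s,(50-x)*s) for y,x in q])
    return cv2.warpPerspective(im,cv2.getPerspectiveTransform(src,dst),(440*s,100*s),flags=cv2.INTER_CUBIC)
def dishes(n="scene",im=None):
    g=cv2.GaussianBlur(cv2.cvtColor(rect(n,35,im),cv2.COLOR_RGB2GRAY),(0,0),3)
    c=cv2.HoughCircles(g,cv2.HOUGH_GRADIENT,1,150,param1=40,param2=12,minRadius=82,maxRadius=96)
    return [] if c is None else sorted([(round(u/3-215,1),round(50-v/3,1),round(k/3,1)) for u,v,k in c[0]])
E
python3 - <<'E'
from h import *
im0=cv2.imread("pics/scene0.png")[:,:,::-1].copy()
print("before",dishes(im=im0)); print("now",dishes())
o=telemetry.get_obs(); print(o["tcp_pos"],lane(o["tcp_pos"]),o["wrist_force"])
E
```

```text
before [(np.float32(-51.8), np.float32(1.5), np.float32(28.6)), (np.float32(6.5), np.float32(1.2), np.float32(30.2)), (np.float32(66.8), np.float32(1.2), np.float32(29.9)), (np.float32(172.5), np.float32(-4.2), np.float32(30.0))]
now [(np.float32(-93.5), np.float32(1.5), np.float32(30.3)), (np.float32(-33.2), np.float32(0.8), np.float32(29.9)), (np.float32(26.5), np.float32(1.8), np.float32(30.6)), (np.float32(87.2), np.float32(0.8), np.float32(29.9)), (np.float32(171.8), np.float32(-4.8), np.float32(29.0))]
[ 580.61301904 -124.42506497    4.68784959] [   0.  -129.9] [ 0.34485868 -0.20767395  0.32901387]
```

The dishes now move together: lane y is −93.5, −33, 26.5 and 87, about 20 mm further along. About 78 mm remains.

Emit:
play_rows:
  targets:
    - {"dp": [0.03,0,0],"yaw": 0,"grip": 1}
    - {"dp": [0.07,0,0],"yaw": 0,"grip": 1}
    - {"dp": [0.11,0,0],"yaw": 0,"grip": 1}
    - {"dp": [0.15,0,0],"yaw": 0,"grip": 1}
    - {"dp": [0.19,0,0],"yaw": 0,"grip": 1}
    - {"dp": [0.23,0,0],"yaw": 0,"grip": 1}
    - {"dp": [0.27,0,0],"yaw": 0,"grip": 1}
    - {"dp": [0.31,0,0],"yaw": 0,"grip": 1}
    - {"dp": [0.35,0,0],"yaw": 0,"grip": 1}
    - {"dp": [0.39,0,0],"yaw": 0,"grip": 1}
    - {"dp": [0.43,0,0],"yaw": 0,"grip": 1}
    - {"dp": [0.47,0,0],"yaw": 0,"grip": 1}
    - {"dp": [0.51,0,0],"yaw": 0,"grip": 1}
    - {"dp": [0.55,0,0],"yaw": 0,"grip": 1}
    - {"dp": [0.59,0,0],"yaw": 0,"grip": 1}
    - {"dp": [0.62,0,0],"yaw": 0,"grip": 1}
    - {"dp": [0.65,0,0],"yaw": 0,"grip": 1}
    - {"dp": [0.68,0,0],"yaw": 0,"grip": 1}
    - {"dp": [0.7,0,0],"yaw": 0,"grip": 1}
    - {"dp": [0.71,0,0],"yaw": 0,"grip": 1}

```text
t: 12.85
tcp_pos: [567.5, -55.3, 4.7]
tool_rot: [180.0, 0.0, 100.8]
wrist_force: [-0.5, -1.9, 0.8]
gripper_width: 0.4
gripper_force: 0.9
```

```bash
python3 - <<'E'
from h import *
print("now",dishes())
o=telemetry.get_obs(); print(o["tcp_pos"],lane(o["tcp_pos"]),o["wrist_force"])
E
```

```text
now [(np.float32(-22.2), np.float32(0.8), np.float32(30.3)), (np.float32(38.8), np.float32(-0.2), np.float32(29.6)), (np.float32(98.5), np.float32(0.8), np.float32(30.3)), (np.float32(159.5), np.float32(2.5), np.float32(28.8))]
[567.46694735 -55.11719751   4.68154353] [  0.5 -59.3] [ 0.24046044 -1.33838647  2.06836924]
```

Dish 4 is at −22, so about 7 mm remains. I'll creep in small steps and watch the force.

Emit:
play_rows:
  targets:
    - {"dp": [0.01,0,0],"yaw": 0,"grip": 1}
    - {"dp": [0.02,0,0],"yaw": 0,"grip": 1}
    - {"dp": [0.03,0,0],"yaw": 0,"grip": 1}
    - {"dp": [0.04,0,0],"yaw": 0,"grip": 1}
    - {"dp": [0.04,0,0],"yaw": 0,"grip": 1}

```text
t: 13.4
tcp_pos: [566.7, -51.3, 4.6]
tool_rot: [180.0, -0.0, 100.8]
wrist_force: [0.1, -0.5, 1.1]
gripper_width: 0.4
gripper_force: 0.8
```

Emit:
play_rows:
  targets:
    - {"dp": [0.01,0,0],"yaw": 0,"grip": 1}
    - {"dp": [0.01,0,0],"yaw": 0,"grip": 1}

```text
t: 13.6
tcp_pos: [566.8, -51.0, 4.7]
tool_rot: [180.0, 0.1, 100.8]
wrist_force: [1.3, -4.2, 0.3]
gripper_width: 0.1
gripper_force: 1.8
```

Emit:
play_rows:
  targets:
    - {"dp": [0.005,0,0],"yaw": 0,"grip": 1}
    - {"dp": [0.01,0,0],"yaw": 0,"grip": 1}
    - {"dp": [0.01,0,0],"yaw": 0,"grip": 1}

```text
t: 13.9
tcp_pos: [567.1, -50.8, 4.8]
tool_rot: [179.9, 0.1, 100.8]
wrist_force: [0.2, -6.1, 0.4]
gripper_width: 0.5
gripper_force: 3.0
```

```bash
python3 - <<'E'
from h import *
for _ in range(2): print("now",dishes())
o=telemetry.get_obs(); print(o["tcp_pos"],lane(o["tcp_pos"]),o["wrist_force"])
E
```

```text
now [(np.float32(-17.5), np.float32(0.8), np.float32(30.3)), (np.float32(42.2), np.float32(0.2), np.float32(30.3)), (np.float32(102.8), np.float32(-0.2), np.float32(29.6)), (np.float32(162.8), np.float32(1.8), np.float32(30.2))]
now [(np.float32(-18.2), np.float32(1.2), np.float32(30.3)), (np.float32(42.5), np.float32(-0.8), np.float32(30.3)), (np.float32(102.8), np.float32(0.2), np.float32(29.6)), (np.float32(162.8), np.float32(1.5), np.float32(30.3))]
[567.10360473 -50.76783423   4.78277307] [  0.9 -55. ] [-0.10961345 -4.63594089  0.07236643]
```

The force rises to 6 N without motion and all the dishes sit 60 mm apart, so the row is home. I'll back off, lift and go to the outside of the knob.

Emit:
play_rows:
  targets:
    - {"dp": [-0.08,0,0],"yaw": 0,"grip": 1}
    - {"dp": [-0.2,0,0],"yaw": 0,"grip": 1}
    - {"dp": [-0.2,0,-0.2],"yaw": 0,"grip": 1}
    - {"dp": [-0.2,0,-0.5],"yaw": 0,"grip": 1}
    - {"dp": [-0.2,0,-0.8],"yaw": 0,"grip": 1}
    - {"dp": [-0.2,0,-0.8],"yaw": 0,"grip": 1}

```text
t: 14.6
tcp_pos: [573.1, -69.9, 88.5]
tool_rot: [179.6, 0.1, 100.8]
wrist_force: [-0.5, -0.1, 0.7]
gripper_width: 0.3
gripper_force: 0.0
```

Emit:
play_rows:
  targets:
    - {"dp": [-0.1,-0.2,0],"yaw": 0.19,"grip": 1}
    - {"dp": [-0.25,-0.4,0],"yaw": 0.38,"grip": 1}
    - {"dp": [-0.4,-0.65,0],"yaw": 0.56,"grip": 1}
    - {"dp": [-0.5,-0.85,0],"yaw": 0.75,"grip": 1}
    - {"dp": [-0.55,-0.95,0],"yaw": 0.9,"grip": 1}
    - {"dp": [-0.55,-0.95,0],"yaw": 0.9,"grip": 1}

```text
t: 15.2
tcp_pos: [485.1, -141.3, 83.6]
tool_rot: [-179.8, 0.0, 60.2]
wrist_force: [-0.2, -0.5, -0.2]
gripper_width: 0.7
gripper_force: 0.0
```

Emit:
play_rows:
  targets:
    - {"dp": [0,0,0],"yaw": 0.19,"grip": 1}
    - {"dp": [0,0,0],"yaw": 0.38,"grip": 1}
    - {"dp": [0,0,0],"yaw": 0.56,"grip": 1}
    - {"dp": [0,0,0],"yaw": 0.75,"grip": 1}
    - {"dp": [0,0,0],"yaw": 0.9,"grip": 1}
    - {"dp": [0,0,0],"yaw": 0.9,"grip": 1}

```text
t: 15.8
tcp_pos: [487.4, -140.4, 84.0]
tool_rot: [-179.9, 0.0, 20.0]
wrist_force: [0.1, -0.0, 0.3]
gripper_width: 0.3
gripper_force: 0.0
```

Emit:
play_rows:
  targets:
    - {"dp": [0,0,0.1],"yaw": 0.19,"grip": 1}
    - {"dp": [0,0,0.2],"yaw": 0.38,"grip": 1}
    - {"dp": [0,0,0.3],"yaw": 0.47,"grip": 1}
    - {"dp": [0,0,0.3],"yaw": 0.47,"grip": 1}
    - {"dp": [0,0,0.3],"yaw": 0.47,"grip": 1}

```text
t: 16.3
tcp_pos: [487.2, -140.7, 54.4]
tool_rot: [-180.0, 0.0, -1.1]
wrist_force: [-0.1, -0.6, -0.6]
gripper_width: 0.1
gripper_force: 0.0
```

```bash
python3 - <<'E'
from h import *
print("now",dishes())
o=telemetry.get_obs(); print(o["tcp_pos"],o["tool_rot"],o["wrist_force"])
im=eyes.read_camera("scene")
g=im.max(2); x0,y0,x1,y1=325,190,365,215
m=(g[y0:y1,x0:x1]<45).astype(np.uint8); n,l,s,c=cv2.connectedComponentsWithStats(m)
for i in range(1,n):
    if s[i,4]>6: print(s[i], c[i]+[x0,y0], ray("scene",*(c[i]+[x0,y0]),50).round(1))
E
```

```text
now [(np.float32(43.5), np.float32(-0.5), np.float32(29.6)), (np.float32(102.2), np.float32(0.8), np.float32(30.2)), (np.float32(163.2), np.float32(1.5), np.float32(29.9))]
[ 487.51256625 -140.90665341   54.76047272] [-1.79994999e+02 -1.25794428e-02 -1.15301890e+00] [-0.34021042 -0.79052502  0.77092286]
[27 12  5  7 26] [353.65384615 205.19230769] [ 515.3 -144.5   50. ]
```

The knob is at world (515.3,−144.5), which is 85 mm from the hinge as it should be. I'll lower the fingers beside it and move up to contact.

Emit:
play_rows:
  targets:
    - {"dp": [0,0.02,0.1],"yaw": 0,"grip": 1}
    - {"dp": [0,0.04,0.2],"yaw": 0,"grip": 1}
    - {"dp": [0,0.04,0.28],"yaw": 0,"grip": 1}
    - {"dp": [0,0.04,0.28],"yaw": 0,"grip": 1}
    - {"dp": [0.05,0.04,0.28],"yaw": 0,"grip": 1}
    - {"dp": [0.09,0.04,0.28],"yaw": 0,"grip": 1}
    - {"dp": [0.12,0.04,0.28],"yaw": 0,"grip": 1}
    - {"dp": [0.12,0.04,0.28],"yaw": 0,"grip": 1}

```text
t: 17.2
tcp_pos: [500.0, -145.5, 26.9]
tool_rot: [180.0, -0.1, -1.3]
wrist_force: [-0.5, -0.2, -0.6]
gripper_width: 0.3
gripper_force: 0.0
```

Emit:
play_rows:
  targets:
    - {"dp": [0.045,0.006,0],"yaw": -0.067,"grip": 1}
    - {"dp": [0.09,0.01,0],"yaw": -0.133,"grip": 1}
    - {"dp": [0.135,0.012,0],"yaw": -0.2,"grip": 1}
    - {"dp": [0.18,0.012,0],"yaw": -0.267,"grip": 1}
    - {"dp": [0.225,0.009,0],"yaw": -0.333,"grip": 1}
    - {"dp": [0.27,0.003,0],"yaw": -0.4,"grip": 1}
    - {"dp": [0.314,-0.005,0],"yaw": -0.467,"grip": 1}
    - {"dp": [0.358,-0.015,0],"yaw": -0.533,"grip": 1}
    - {"dp": [0.402,-0.027,0],"yaw": -0.6,"grip": 1}
    - {"dp": [0.444,-0.041,0],"yaw": -0.667,"grip": 1}
    - {"dp": [0.486,-0.058,0],"yaw": -0.733,"grip": 1}
    - {"dp": [0.527,-0.077,0],"yaw": -0.8,"grip": 1}
    - {"dp": [0.527,-0.077,0],"yaw": -0.8,"grip": 1}

```text
t: 18.5
tcp_pos: [552.4, -138.7, 26.8]
tool_rot: [180.0, -0.0, 34.7]
wrist_force: [0.2, 0.0, -0.5]
gripper_width: 0.0
gripper_force: 0.0
```

```bash
cat >> h.py <<'E'
def knob(x0=270,y0=180,x1=370,y1=225):
    im=eyes.read_camera("scene"); m=(im[y0:y1,x0:x1].max(2)<45).astype(np.uint8); n,l,s,c=cv2.connectedComponentsWithStats(m)
    H=np.array([516.5,-57.8])
    for i in range(1,n):
        p=ray("scene",*(c[i]+[x0,y0]),50)[:2]; R=np.linalg.norm(p-H)
        if s[i,4]>6 and abs(R-85)<12:
            t=np.array([(p-H)@EX,-(p-H)@EY]); print("knob?",s[i,4],p.round(1),"R",R.round(1),"phi",np.degrees(np.arctan2(t[0],t[1])).round(1))
E
python3 - <<'E'
from h import *
knob(); o=telemetry.get_obs(); print(o["tcp_pos"],o["tool_rot"],o["wrist_force"])
E
```

```text
knob? 34 [ 565.2 -130. ] R 87.1 phi 22.9
[ 552.04911588 -138.69221969   26.73436535] [ 1.79990433e+02 -5.18237037e-03  3.46222834e+01] [ 0.20074903 -0.654103    0.13934321]
```

The bar follows: φ is about 23°, as planned.

Emit:
play_rows:
  targets:
    - {"dp": [0.045,0.006,0],"yaw": -0.067,"grip": 1}
    - {"dp": [0.09,0.01,0],"yaw": -0.133,"grip": 1}
    - {"dp": [0.135,0.012,0],"yaw": -0.2,"grip": 1}
    - {"dp": [0.18,0.012,0],"yaw": -0.267,"grip": 1}
    - {"dp": [0.225,0.009,0],"yaw": -0.333,"grip": 1}
    - {"dp": [0.27,0.003,0],"yaw": -0.4,"grip": 1}
    - {"dp": [0.314,-0.005,0],"yaw": -0.467,"grip": 1}
    - {"dp": [0.358,-0.015,0],"yaw": -0.533,"grip": 1}
    - {"dp": [0.402,-0.027,0],"yaw": -0.6,"grip": 1}
    - {"dp": [0.444,-0.041,0],"yaw": -0.667,"grip": 1}
    - {"dp": [0.486,-0.058,0],"yaw": -0.733,"grip": 1}
    - {"dp": [0.527,-0.077,0],"yaw": -0.8,"grip": 1}
    - {"dp": [0.527,-0.077,0],"yaw": -0.8,"grip": 1}

```text
t: 19.85
tcp_pos: [591.0, -102.3, 26.8]
tool_rot: [180.0, 0.0, 70.6]
wrist_force: [0.3, 0.0, -0.4]
gripper_width: 0.3
gripper_force: 0.0
```

Emit:
play_rows:
  targets:
    - {"dp": [0.045,0.006,0],"yaw": -0.067,"grip": 1}
    - {"dp": [0.09,0.01,0],"yaw": -0.133,"grip": 1}
    - {"dp": [0.135,0.012,0],"yaw": -0.2,"grip": 1}
    - {"dp": [0.18,0.012,0],"yaw": -0.267,"grip": 1}
    - {"dp": [0.225,0.009,0],"yaw": -0.333,"grip": 1}
    - {"dp": [0.27,0.003,0],"yaw": -0.4,"grip": 1}
    - {"dp": [0.314,-0.005,0],"yaw": -0.467,"grip": 1}
    - {"dp": [0.358,-0.015,0],"yaw": -0.533,"grip": 1}
    - {"dp": [0.38,-0.02,0],"yaw": -0.567,"grip": 1}
    - {"dp": [0.38,-0.02,0],"yaw": -0.567,"grip": 1}

```text
t: 20.85
tcp_pos: [601.3, -65.9, 26.7]
tool_rot: [-180.0, -0.0, 96.1]
wrist_force: [-0.0, 0.1, 0.6]
gripper_width: 0.5
gripper_force: 0.0
```

```bash
python3 - <<'E'
from h import *
knob(); print(dishes()); o=telemetry.get_obs(); print(o["tcp_pos"],lane(o["tcp_pos"]),o["tool_rot"],o["wrist_force"])
E
```

```text
knob? 32 [602.8 -52.5] R 86.5 phi 82.4
[(np.float32(-17.8), np.float32(1.2), np.float32(30.3)), (np.float32(42.2), np.float32(-0.5), np.float32(30.0)), (np.float32(102.8), np.float32(0.5), np.float32(29.9)), (np.float32(161.8), np.float32(1.5), np.float32(30.3))]
[601.27005297 -66.04210354  26.61095322] [ 31.5 -76.5] [-1.79975972e+02 -1.54258234e-03  9.61072412e+01] [ 0.49951725 -0.37349035  0.28438796]
```

Emit:
play_rows:
  targets:
    - {"dp": [0.02,0.003,0],"yaw": -0.03,"grip": 1}
    - {"dp": [0.04,0.005,0],"yaw": -0.06,"grip": 1}
    - {"dp": [0.055,0.007,0],"yaw": -0.09,"grip": 1}
    - {"dp": [0.07,0.008,0],"yaw": -0.11,"grip": 1}
    - {"dp": [0.07,0.008,0],"yaw": -0.11,"grip": 1}

```text
t: 21.45
tcp_pos: [601.6, -58.6, 26.7]
tool_rot: [-180.0, -0.0, 101.2]
wrist_force: [-0.1, 0.4, 0.4]
gripper_width: 0.4
gripper_force: 0.0
```

Emit:
play_rows:
  targets:
    - {"dp": [0.01,0,0],"yaw": 0,"grip": 1}
    - {"dp": [0.015,0,0],"yaw": 0,"grip": 1}
    - {"dp": [0.015,0,0],"yaw": 0,"grip": 1}

```text
t: 21.75
tcp_pos: [601.5, -57.8, 26.7]
tool_rot: [180.0, 0.0, 101.1]
wrist_force: [-0.2, -1.4, 0.6]
gripper_width: 0.5
gripper_force: 0.8
```

Emit:
play_rows:
  targets:
    - {"dp": [0.01,0,0],"yaw": 0,"grip": 1}
    - {"dp": [0.01,0,0],"yaw": 0,"grip": 1}

```text
t: 21.95
tcp_pos: [601.5, -57.6, 26.7]
tool_rot: [180.0, 0.1, 101.2]
wrist_force: [0.3, -5.4, -0.2]
gripper_width: 0.4
gripper_force: 2.4
```

The force has risen to 5 N with no travel, which looks like the bar's end stop. I'll add 1 mm to confirm, then check.

Emit:
play_rows:
  targets:
    - {"dp": [0.01,0,0],"yaw": 0,"grip": 1}
    - {"dp": [0.01,0,0],"yaw": 0,"grip": 1}
    - {"dp": [0.01,0,0],"yaw": 0,"grip": 1}

```text
t: 22.25
tcp_pos: [601.4, -57.5, 26.7]
tool_rot: [180.0, 0.2, 101.2]
wrist_force: [1.0, -6.4, -2.2]
gripper_width: 0.5
gripper_force: 3.4
```

```bash
python3 - <<'E'
from h import *
knob(); print(dishes()); o=telemetry.get_obs(); print(o["tcp_pos"],lane(o["tcp_pos"]),o["wrist_force"])
E
```

```text
knob? 35 [601.7 -43.8] R 86.3 phi 88.2
[(np.float32(-18.2), np.float32(1.2), np.float32(30.3)), (np.float32(42.2), np.float32(-0.5), np.float32(30.2)), (np.float32(102.5), np.float32(-0.2), np.float32(29.6)), (np.float32(161.8), np.float32(2.2), np.float32(30.3))]
[601.41018063 -57.53541959  26.74675527] [ 33.3 -68.2] [ 0.71231343 -5.98334868 -1.83882507]
```

Emit:
play_rows:
  targets:
    - {"dp": [-0.08,0,0],"yaw": 0,"grip": 1}
    - {"dp": [-0.25,0,0],"yaw": 0,"grip": 1}
    - {"dp": [-0.3,0,-0.2],"yaw": 0,"grip": 1}
    - {"dp": [-0.3,0,-0.5],"yaw": 0,"grip": 1}
    - {"dp": [-0.3,0,-1.0],"yaw": 0,"grip": 1}
    - {"dp": [-0.3,0,-1.0],"yaw": 0,"grip": 1}

```text
t: 22.95
tcp_pos: [611.6, -86.5, 133.5]
tool_rot: [179.3, 0.3, 101.1]
wrist_force: [0.0, -0.7, -0.2]
gripper_width: 0.8
gripper_force: 0.0
```

Emit:
play_rows:
  targets:
    - {"dp": [-0.4,0,0],"yaw": 0,"grip": 1}
    - {"dp": [-0.8,0,0],"yaw": 0,"grip": 1}
    - {"dp": [-1.0,0,0],"yaw": 0,"grip": 1}
    - {"dp": [-1.0,0,0],"yaw": 0,"grip": 1}
    - {"dp": [-1.0,0,0],"yaw": 0,"grip": 1}

```text
t: 23.45
tcp_pos: [625.3, -182.3, 125.9]
tool_rot: [-179.9, -0.1, 101.1]
wrist_force: [0.6, 0.7, -0.3]
gripper_width: 0.4
gripper_force: 0.0
```

```bash
python3 - <<'E'
from h import *
knob(); print(dishes()); crop("scene",225,165,150,145,4,"pics/fin.png"); print(telemetry.get_obs()["wrist_force"])
E
```

```text
knob? 25 [602.9 -44. ] R 87.5 phi 88.0
[(np.float32(-17.8), np.float32(0.2), np.float32(30.3)), (np.float32(42.5), np.float32(-0.2), np.float32(29.9)), (np.float32(102.5), np.float32(0.5), np.float32(29.9)), (np.float32(162.8), np.float32(1.8), np.float32(29.9))]
[-0.00158217 -0.00361867 -0.54035231]
```

View pics/fin.png

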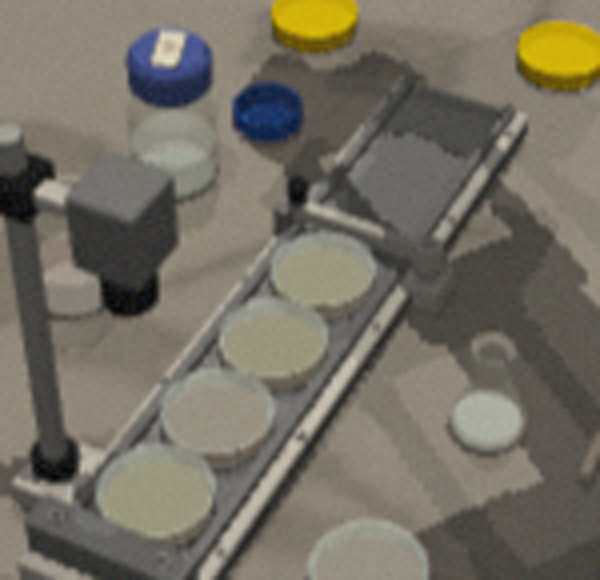

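The picture shows dish 1 over the window against the stop at (155,490) and the four dishes touching. The bar lies across the lane behind dish 4, from (430,260) to (298,190), against its stop post. The flask, spare dish and bottle are where they were.

```bash
python3 -c "
from plant import workorder
print(workorder.close_job())"
```

```text
the job is handed in; nothing more can be done
None
```

The job is handed in at about 24 s: the four dishes are home against the stop with no gaps I could measure and the retainer bar is shut behind the last one, after a first push that passed above the dishes without touching them.

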